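# Put the power sensor in the dark box for zeroing

## Task

The optical power sensor has to be zeroed in the dark. Without picking anything up, push the round black sensor head along the bench into the lane of the dark box, hold the spring-closed lid open by pressing its long aluminium thumb bar down with one fingertip, and with the other fingertip gently push the sensor head under the open lid until it is fully home against the back. Then let go of the bar so that the lid springs shut behind it; do not let the lid come down on the sensor head, and leave the things standing round about where they are.

Things in the scene. Friction and masses are not known exactly. Their poses are not given: they have to be found in the camera images.
- sensor_head: Optical power sensor head: black round puck, 40 mm diameter, 14 mm high, 0.10 to 0.21 kg, flat on the bench, pale window up; it slides on the bench. Origin: centre of its underside. It starts in front of the dark box's lane, 115 to 140 mm from the mouth, up to 15 mm off the lane's middle line.
- dark_box: Black dark box screwed to the bench, with no floor. Origin: on the bench in the plane of its mouth, mid lane; +x runs into the box, away from the robot; +y left, z up. An open-topped lane leads to the mouth: x = -76 to 0 mm, inner faces at y = +/-21.5 mm, smooth rails 10 mm high; flared entry x = -96 to -75 mm, 10 mm high, widening to y = +/-33 mm. Feet on its right reach y = -42 mm.
- back_stop (a point): Foot of the back stop inside the dark box (x = 46 mm of the box, mid lane, on the bench): the sensor head is home when its rim touches this, its centre then 26 mm past the mouth. The box walls are 16 mm high.
- lid (a joint): Lid angle, rad: 0 shut, 1.10 fully open (hard stop). It turns about a line along the box's x at y = 26.5, z = 4.5 mm. Shut, it roofs y = -24 to 26, x = -1 to 50 mm, underside at z = 16 mm, and a front lip (x = 0 to 3 mm) hangs to z = 4 mm and bars the mouth. A spring always shuts it: 0.05 N m shut, 0.14 N m open, that is 3 to 7 N at the thumb bar.
- lid_free_edge (a point): Middle of the lid's free (right) edge, y = -23.5, z = 17 mm of the box when shut. Fully open, the lid stands up on the left: this edge is 55 mm above the bench at y = +16 mm, the front lip leans in as far as y = +5 mm at 46 mm height, and the lid's left corner has swung out to y = 39 mm. A fingertip behind the sensor head passes right of the lip and must be drawn back before the lid closes.
- thumb_bar_front (a point): Front end (x = -74 mm of the box) of the upper edge of the lid's thumb bar, a smooth 122 mm long aluminium plate left of the lane. Shut, it leans up and out from the hinge to this rounded edge at y = 45, z = 46 mm. Pressed from above it swings out and down; at full open it lies flat beside the lane out to y = 70 mm, upper face 6 mm over the bench. A fingertip can press and slide along it, at y = 42 mm or more.
- thumb_bar_back (a point): Box-side end (x = +48 mm of the box) of the same upper edge of the thumb bar. With the bar pressed down, a fingertip on it and one behind the 14 mm high sensor head are at the same height. About 1.0 rad of lid is enough; on the hard stop a sliding fingertip only drags harder.
- lens_cap: Loose black plastic lens cap, 34 mm diameter, 10 mm high, beside the lane on its right; origin at the centre of its underside. Leave it alone.
- lens_tube: Loose black lens tube standing upright, 32 mm diameter, 52 mm high, on the right of the box; origin at the centre of its underside. Leave it alone.
- filter_box: Loose clear flat filter box, 46 x 52 x 14 mm, behind the dark box; origin at the centre of its underside. Leave it alone.
Not all that is in view belongs to the job. Leave any orange or yellow look-alike of the sensor_head alone.

How it is judged (in metres and radians):
On the way, in this order (a step that is already met when the one before it is completed fails the run):
1. the lid is held well open (beyond 0.75 rad) by the robot on it, with the sensor head still outside the mouth (value of joint lid above 0.75 rad and contact force between the fingers and lid above 0.3 N and x of sensor_head in the frame of dark_box below -0.012 m), for 0.1 s.
2. the sensor head is home against the back while the robot still holds the lid open (beyond 0.6 rad) (value of joint lid above 0.6 rad and contact force between the fingers and lid above 0.3 N and x of sensor_head in the frame of dark_box between 0.0235 and 0.03 m and y of sensor_head in the frame of dark_box between -0.006 and 0.006 m and height (world z) of sensor_head below 0.004 m), for 0.1 s.
At the end, for the whole second after the job is handed in: The sensor head lies flat on the bench in the dark box, home to within 2.5 mm of the back stop, at rest, and the lid is shut (within 0.06 rad) (x of sensor_head in the frame of dark_box between 0.0235 and 0.03 m and y of sensor_head in the frame of dark_box between -0.006 and 0.006 m and height (world z) of sensor_head below 0.004 m and value of joint lid below 0.06 rad and linear speed of sensor_head below 0.01 m/s and angle between sensor_head's own z axis and vertical below 0.05 rad); the robot touches nothing.
It fails at once if the sensor head is lifted more than 8 mm off the bench or tipped by more than 0.3 rad (height (world z) of sensor_head above 0.008 m or angle between sensor_head's own z axis and vertical above 0.3 rad).
It fails at once if the lid comes down on the sensor head (bears on it with more than 1 N while it stands 0.1 to 0.5 rad open) (contact force between lid and sensor_head above 1 N and value of joint lid between 0.1 and 0.5 rad).
It fails at once if the sensor head is shoved with more than 30 N (contact force between the fingers and sensor_head above 30 N).
It fails at once if the lens cap, the lens tube or the filter box is moved by more than 15 mm (distance of any of lens_cap, lens_tube, filter_box from where it was at the start of the episode above 0.015 m).
It also fails if it takes over 58 s, if anything falls off the work surface, if the arm or the gripper's body presses on something with over 40 N, if the wrist force passes 120 N, or if a joint passes its speed limit or range.

## Robot

A 6-joint arm with a two-finger parallel gripper is mounted at the origin on a cart in front of the work surface, level with it; the furniture and walls round the work are solid. World frame = base frame: x ahead of the robot, y to its left, z up, the work surface at z = 0. Lengths are in mm, angles in rad, forces in N, time in s.
With the tool pointing down it reaches from about 300 to 850 mm from the base axis. Payload 5.4 kg.
Tool frame: the origin (TCP) lies between the finger pads; the fingertips stand 19 mm ahead of it and the grasp point (between the pads) is the TCP; z points along the fingers, y is the direction in which the jaws open and shut (so a half turn about z gives the same grasp; the last joint's range is limited). The gripper opens to 85 mm and grips with 20 to 120 N. Pads are 22 mm wide; open, the fingers measure 114 mm over their backs; the gripper's body (76 mm by 85 mm) begins 54 mm behind the grasp point. The pads swing forward as they close: fully open they stand 13 mm farther back than shut.
Start: joints at [0.904, 0.158, 1.597, -0, 1.386, -0.21], TCP at [253.627, 516.023, 250.299] pointing down, gripper open.
Joint ranges: [-2.91, 2.91], [-0.94, 2.29], [0.18, 2.7], [-1.29, 4.43], [0.17, 2.64], [-3, 3]. Speed limits (rad/s): [2.57, 2.57, 3.14, 3.14, 3.14, 3.14].

## Interface

Orientations are given as a unit quaternion [x, y, z, w].
In Python, from plant import robot gives the robot as it stands.
- The arm moves only by the tool drive_tool, never from a script. Its argument "increments" is a list of rows, each an object of numbers: "dx", "dy", "dz": the shift along the tool's x, y, z normalised to -1 to 1, where 1 is 0.04 m; "ax", "ay", "az": the turn, a rotation vector about the tool's x, y, z normalised to -1 to 1, where 1 is 6 degrees; "claw": the closure, from 0 (fully open) to 1 (shut). In form: [{"dx": .., "dy": .., "dz": .., "ax": .., "ay": .., "az": .., "claw": ..}, ...]. A call has 1 to 8 rows; each row shifts and turns the commanded pose from where the row before left it, along the tool's axes as they then stand; what a row does not reach is not made up. A row lasts 1/12 s, in which the tool goes at most 41.7 mm and 7.16 degrees, less where a joint would pass 70% of its speed; a pose out of reach is approached as far as the arm can. A call with a number of a shift or a turn outside -1 to 1 is refused whole. A call with a gripper value outside its range is refused whole. The fingers move at their own pace and stop on an object; the grip force is fixed at half the most. Time passes only in rows, so rows that do not move let the fingers close. It gives the time, the measured TCP pose, the force and the opening at its end, in the units of the state.
- robot.get_obs(): the state, without advancing time (a new reading comes with each control period).
- robot.grab_frame(name): name is "scene" or "top" or "wrist"; returns a dict with "pixels" (420x560x3 uint8, red, green, blue), "depth" (420x560 float32, mm along the optical axis (not along the pixel's ray), 0 where there is no reading), "mtx" (3x3 intrinsics, pixels), "rvec" (rotation vector, rad) and "tvec" (3), from world to camera coordinates, as OpenCV has them; the wrist camera has in their place "hand_eye" (4x4, takes a point from camera to tool coordinates, whose origin is the TCP and whose axes are the flange's). Camera axes: x right, y down, z forward; pixel columns grow to the right and rows downward; lengths in mm; the calibration is good to about 2 mm. A picture is of the moment at which its call begins: read the wrist's pose just before it.
- robot.finish_job(): hands the job in, once; it reports no verdict.
Trained networks look in the newest picture that a camera, given by its name, has taken for a name from the list of things; names that differ only in an ending like _2 or _b are one class to them, and where a whole thing is asked for, a point or a joint stands for the part that bears it (a point fixed in the world has none). Each returns a list of dicts, best first, with "score" (0 to 1); they miss things now and then, are a little off and sometimes report something else, mostly with a low value. They report only what shows in the picture. A call takes as long as a camera call. They do not tell look-alikes from the thing itself.
- robot.look_for(name, camera): "rect" ([left, top, right, bottom] in pixels, round what is visible of it).
- robot.outline_of(name, camera): "mask" (420x560 bool, what is visible of it) and "rect" ([left, top, right, bottom] in pixels, round what is visible of it).
- robot.spot_point(name, camera): "position" ([column, row] in pixels: a listed point, or the origin of a listed thing).
The state is a dict: "time": time; "joint_pos": joint angles; "qd": joint speeds; "effort": joint torques, N m; "tool_pos": TCP position; "tcp_rot": TCP orientation; "ft_force": force on the tool from outside, world axes, zero at the start; "ft_torque": the same for the moment, N m; "grip_width": opening from 0.0 (shut) to 1.0 (fully open).
Only numpy, scipy, OpenCV 4.12 (cv2) and the standard library are available. Lean on these libraries where they do the work, as an engineer would, in place of code of your own. Each camera call takes 0.05 s, during which the arm holds its last target. There are 200 camera calls.

## Working session

There is one attempt and no reset: what is moved stays moved. The work goes in short steps, Python scripts to look and compute and a tool call to move; the robot and the scene stay as the last step left them, time stands still between calls to the robot, and variables do not carry over. Pictures are saved under pics/ and viewed, about 8 in all and at most 12, crops included, and the job is handed in when it is done.

Besides the shell and the picture viewer there is one more tool, called as name(argument=value, ...) on one line, values as JSON. drive_tool: Moves the arm, as the interface text tells. Scaled input: -1 to 1 covers 0.04 m each way for a shift and 6 degrees each way for a turn. Its arguments: {"type":"object","properties":{"increments":{"type":"array"}},"required":["increments"]}

```bash
mkdir -p pics; cat > h.py <<'E'
import numpy as np, cv2
from scipy.spatial.transform import Rotation as R
from plant import robot
def world(f,u,v,z=None):
    K=np.array(f['mtx']);Rm=cv2.Rodrigues(np.array(f['rvec'],float))[0];t=np.array(f['tvec'],float).ravel()
    ray=np.linalg.solve(K,[u,v,1.])
    if z is None:
        d=f['depth'][int(round(v)),int(round(u))]; return Rm.T@(ray*d-t)
    c=-Rm.T@t; r=Rm.T@ray; return c+r*(z-c[2])/r[2]
def save(n,im): cv2.imwrite('pics/'+n+'.png',cv2.cvtColor(im,cv2.COLOR_RGB2BGR))
E
python3 - <<'E'
from h import *
o=robot.get_obs();print({k:np.round(v,3) for k,v in o.items()})
ims=[]
for c in('scene','top'):
    f=robot.grab_frame(c);ims.append(f['pixels'])
    for n,z in(('sensor_head',0),('dark_box',0),('back_stop',0),('lid_free_edge',17),('thumb_bar_front',46),('thumb_bar_back',46),('lens_cap',0),('lens_tube',0),('filter_box',0)):
        for r in robot.spot_point(n,c)[:2]:
            p=r['position'];print(c,n,round(r['score'],2),np.round(p),np.round(world(f,*p,z),1))
save('a',ims[0]);save('b',cv2.resize(ims[1],(800,600)))
E
```

```text
{'time': np.float64(0.0), 'joint_pos': array([ 0.904,  0.159,  1.598, -0.   ,  1.386, -0.21 ]), 'qd': array([0.001, 0.   , 0.   , 0.   , 0.001, 0.   ]), 'effort': array([-0.0000e+00, -3.9598e+01, -3.3143e+01, -0.0000e+00,  8.0000e-03,
       -0.0000e+00]), 'tool_pos': array([253.259, 515.567, 249.297]), 'tcp_rot': array([ 0.226,  0.974, -0.001, -0.   ]), 'ft_force': array([-0.092, -0.224, -0.637]), 'ft_torque': array([ 0.032,  0.058, -0.023]), 'grip_width': np.float64(0.999)}
scene sensor_head 0.88 [288. 280.] [490.5 169.4   0. ]
scene sensor_head 0.65 [331. 260.] [470.2  69.3  -0. ]
scene back_stop 0.6 [274. 207.] [659.   76.2   0. ]
scene lid_free_edge 0.55 [287. 203.] [638.6  53.1  17. ]
scene thumb_bar_front 0.96 [288. 242.] [540.5 131.7  46. ]
scene thumb_bar_back 0.67 [258. 202.] [664.7 116.2  46. ]
scene lens_cap 0.71 [338. 224.] [531.1  -7.6   0. ]
scene lens_cap 0.39 [290. 222.] [601.8  75.3   0. ]
scene lens_tube 0.51 [306. 196.] [637.7  -4.2   0. ]
scene lens_tube 0.24 [255. 202.] [699.6 101.1   0. ]
scene filter_box 0.6 [255. 190.] [730.6  78.2   0. ]
top sensor_head 0.87 [281. 309.] [412.8 141.2   0. ]
top sensor_head 0.55 [266. 270.] [493.6 170.4   0. ]
top dark_box 0.77 [308. 216.] [608.3  78.9   0. ]
top back_stop 0.74 [310. 195.] [653.6  73.4   0. ]
top lid_free_edge 0.85 [318. 204.] [630.7  56.1  17. ]
top thumb_bar_front 0.78 [287. 246.] [539.9 124.1  46. ]
top thumb_bar_back 0.56 [287. 191.] [655.  121.7  46. ]
top lens_cap 0.54 [352. 254.] [522.5 -12.6   0. ]
top lens_cap 0.54 [308. 196.] [651.9  75.7   0. ]
top lens_tube 0.77 [345. 204.] [632.8  -2.7   0. ]
top filter_box 0.82 [306. 158.] [737.   78.9   0. ]
```

View pics/b.png

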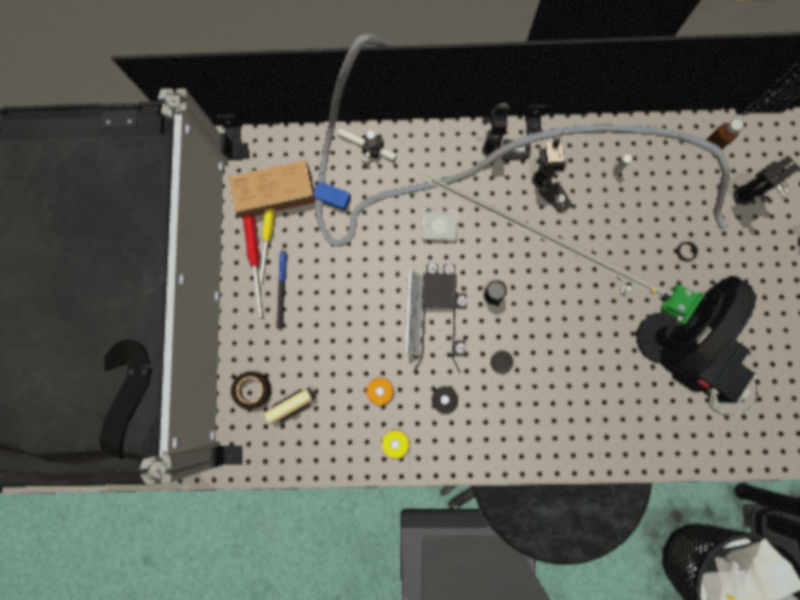

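View pics/a.png

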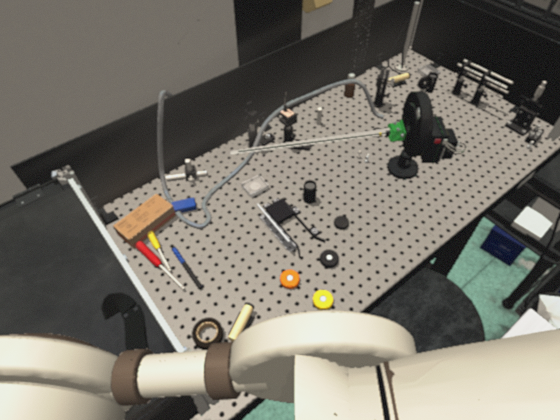

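The top view shows three pucks at 800x600 scale. The black one with a pale window is at (445,400), the orange at (380,391) and the yellow at (395,444). Black fits the description, and it sits in front of the lane. The dark box is at (440,290), the bar at (415,315), the cap at (502,362), the tube at (495,292) and the filter box at (440,225). I'll align the wrist and go closer.

drive_tool(increments=[{"az":-0.9,"claw":0},{"az":-0.9,"claw":0},{"az":-0.9,"claw":0},{"az":-0.9,"claw":0},{"az":-0.77,"claw":0},{"dx":-0.6,"dy":-0.8,"claw":0},{"dx":-0.6,"dy":-0.8,"claw":0},{"dx":-0.6,"dy":-0.8,"claw":0}])

```text
schema error: expected keys dx, dy, dz, ax, ay, az, claw
```

drive_tool(increments=[{"dx":-0.6,"dy":-1,"claw":0},{"dx":-0.6,"dy":-1,"claw":0},{"dx":-0.6,"dy":-1,"claw":0},{"dx":-0.6,"dy":-1,"claw":0},{"dx":-0.6,"dy":-1,"claw":0},{"dx":-0.6,"dy":-1,"claw":0},{"dx":-0.6,"dy":-1,"claw":0},{"dx":-0.6,"dy":-1,"claw":0}])

```text
schema error: expected keys dx, dy, dz, ax, ay, az, claw
```

drive_tool(increments=[{"claw":0},{"claw":0},{"claw":0}])

```text
schema error: expected keys dx, dy, dz, ax, ay, az, claw
```

```bash
cat >> h.py <<'E'
def wrist():
    o=robot.get_obs(); f=robot.grab_frame('wrist'); H=np.array(f['hand_eye'])
    T=np.eye(4);T[:3,:3]=R.from_quat(o['tcp_rot']).as_matrix();T[:3,3]=o['tool_pos']
    C=np.linalg.inv(T@H); f['rvec']=cv2.Rodrigues(C[:3,:3])[0]; f['tvec']=C[:3,3]
    return f,o
NAMES=(('sensor_head',0),('dark_box',0),('back_stop',0),('lid_free_edge',17),('thumb_bar_front',46),('thumb_bar_back',46),('lens_cap',0),('lens_tube',0))
def spots(f,c='wrist',names=NAMES):
    for n,z in names:
        for r in robot.spot_point(n,c)[:2]:
            p=r['position'];print(c,n,round(r['score'],2),np.round(p),np.round(world(f,*p,z),1))
E
python3 - <<'E'
from h import *
f,o=wrist();print(o['time'],o['tool_pos'],o['tcp_rot'],o['joint_pos'],f['mtx'],np.array(f['hand_eye']).round(2))
save('w1',cv2.resize(f['pixels'],(800,600)));spots(f)
E
```

```text
1.0 [253.61752814 516.02873806 250.33627047] [2.26397891e-01 9.74034904e-01 2.05502235e-05 6.63010401e-07] [ 9.03911206e-01  1.58341218e-01  1.59699188e+00  1.65309982e-05
  1.38622178e+00 -2.10132251e-01] [[351.22542446   0.         285.4350807 ]
 [  0.         351.22542446 212.70772338]
 [  0.           0.           1.        ]] [[   0.     -0.96   -0.29   73.42]
 [   1.      0.      0.      0.27]
 [   0.     -0.29    0.96 -123.48]
 [   0.      0.      0.      1.  ]]
```

View pics/w1.png

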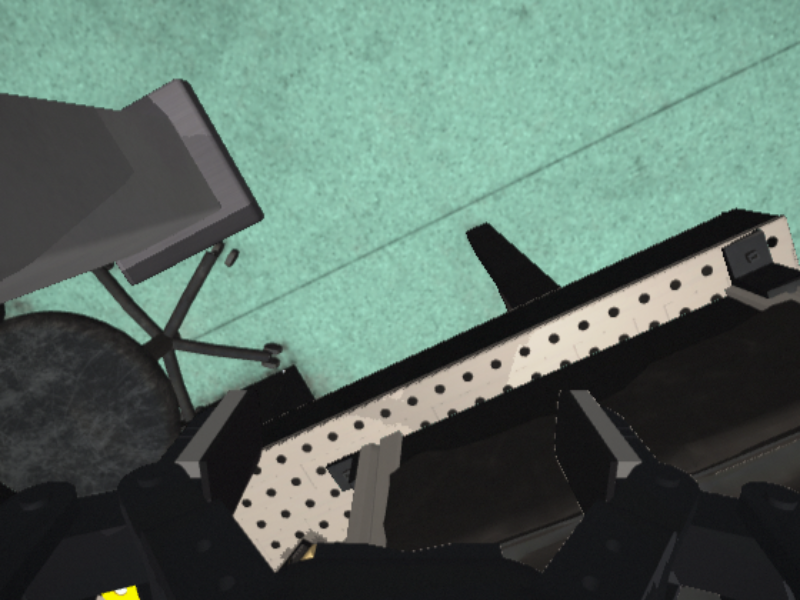

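The call wants all seven keys in every row. In the wrist image, up is tool +x, and the fingers sit at the bottom, at about (230,430) and (600,430).

drive_tool(increments=[{"dx":0,"dy":0,"dz":0,"ax":0,"ay":0,"az":-0.9,"claw":0},{"dx":0,"dy":0,"dz":0,"ax":0,"ay":0,"az":-0.9,"claw":0},{"dx":0,"dy":0,"dz":0,"ax":0,"ay":0,"az":-0.9,"claw":0},{"dx":0,"dy":0,"dz":0,"ax":0,"ay":0,"az":-0.9,"claw":0},{"dx":0,"dy":0,"dz":0,"ax":0,"ay":0,"az":-0.77,"claw":0},{"dx":-0.6,"dy":-0.8,"dz":0,"ax":0,"ay":0,"az":0,"claw":0},{"dx":-0.6,"dy":-0.8,"dz":0,"ax":0,"ay":0,"az":0,"claw":0},{"dx":-0.6,"dy":-0.8,"dz":0,"ax":0,"ay":0,"az":0,"claw":0}])

```text
time: 2.12
tool_pos: [326.0, 419.2, 250.3]
tcp_rot: [-0.001, 1.0, 0.0, 0.0]
ft_force: [1.2, 0.4, 0.3]
grip_width: 0.998
```

drive_tool(increments=[{"dx":-0.75,"dy":-0.8,"dz":0,"ax":0,"ay":0,"az":0,"claw":0},{"dx":-0.75,"dy":-0.8,"dz":0,"ax":0,"ay":0,"az":0,"claw":0},{"dx":-0.75,"dy":-0.8,"dz":0,"ax":0,"ay":0,"az":0,"claw":0},{"dx":-0.75,"dy":-0.8,"dz":0,"ax":0,"ay":0,"az":0,"claw":0},{"dx":-0.75,"dy":-0.8,"dz":0,"ax":0,"ay":0,"az":0,"claw":0},{"dx":-0.75,"dy":-0.8,"dz":0,"ax":0,"ay":0,"az":0,"claw":0},{"dx":-0.75,"dy":-0.8,"dz":0,"ax":0,"ay":0,"az":0,"claw":0},{"dx":-0.75,"dy":-0.8,"dz":0,"ax":0,"ay":0,"az":0,"claw":0}])

```text
time: 2.78
tool_pos: [555.0, 175.3, 250.4]
tcp_rot: [-0.0, 1.0, 0.0, 0.0]
ft_force: [0.8, 0.4, 0.4]
grip_width: 1.001
```

drive_tool(increments=[{"dx":-0.5,"dy":-0.8,"dz":0,"ax":0,"ay":0,"az":0,"claw":0},{"dx":-0.4,"dy":-0.8,"dz":0,"ax":0,"ay":0,"az":0,"claw":0},{"dx":0,"dy":0,"dz":0,"ax":0,"ay":0,"az":0,"claw":0},{"dx":0,"dy":0,"dz":0,"ax":0,"ay":0,"az":0,"claw":0},{"dx":0,"dy":0,"dz":0,"ax":0,"ay":0,"az":0,"claw":0}])

```text
time: 3.2
tool_pos: [589.7, 113.5, 250.2]
tcp_rot: [-0.0, 1.0, 0.0, -0.0]
ft_force: [0.3, 0.5, -0.4]
grip_width: 1.004
```

```bash
python3 - <<'E'
from h import *
f,o=wrist();print(o['time'],o['tool_pos'],o['tcp_rot'],o['joint_pos'])
save('w2',cv2.resize(f['pixels'],(800,600)));spots(f)
E
```

```text
3.2 [589.66281729 113.476743   250.16992806] [-3.09145584e-04  9.99999885e-01  2.46321852e-04 -2.71891270e-04] [-1.11415141e-02  2.24084015e-01  1.52198564e+00  4.93904774e-04
  1.39607241e+00 -1.58264212e+00]
wrist sensor_head 0.61 [338.  78.] [488.3 166.7   0. ]
wrist sensor_head 0.58 [245.  63.] [474.3  73.9   0. ]
wrist dark_box 0.79 [252. 199.] [612.7  77.1   0. ]
wrist back_stop 0.88 [250. 238.] [658.1  73.4   0. ]
wrist back_stop 0.73 [163. 120.] [529.  -12.5   0. ]
wrist lid_free_edge 0.79 [228. 223.] [634.8  53.1  17. ]
wrist thumb_bar_front 0.78 [302. 132.] [537.7 128.7  46. ]
wrist thumb_bar_front 0.33 [182. 216.] [617.7  13.5  46. ]
wrist thumb_bar_back 0.55 [292. 258.] [662.5 120.6  46. ]
wrist lens_cap 0.67 [161. 119.] [527.6 -14.4   0. ]
wrist lens_tube 0.56 [181. 215.] [631.4  -2.4   0. ]
```

View pics/w2.png

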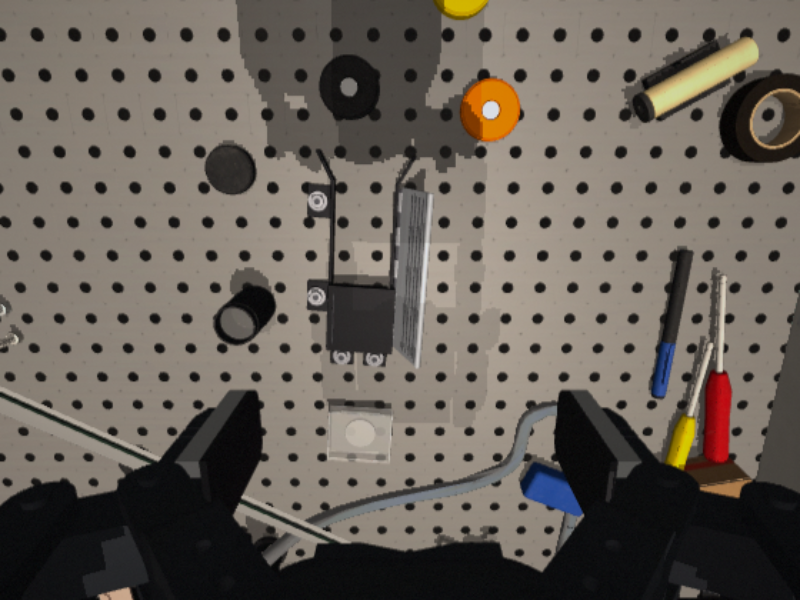

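The wrist view (800x600) shows the black head at (349,87) and the orange puck at (490,110). The lane rails run from (334,185) to (333,283) and from (396,185) to (392,283), the bar edge from (432,195) to (417,366), and the cap is at (230,168). I'll take one enlarged crop for precise edges.

```bash
python3 - <<'E'
from h import *
f,o=wrist();np.savez('f2.npz',**{k:np.array(v) for k,v in f.items()})
c=f['pixels'][40:260,205:315];save('w3',cv2.resize(c,None,fx=2.7,fy=2.7,interpolation=cv2.INTER_CUBIC).transpose(1,0,2)[::-1])
for n in('sensor_head','lens_cap'):
  for r in robot.outline_of(n,'wrist')[:2]:
    m=r['mask'];cs=max(cv2.findContours(m.astype('uint8'),0,1)[0],key=cv2.contourArea)
    e,rad=cv2.minEnclosingCircle(cs);print(n,r['score'],e,rad,r['rect'],world(f,*e,14).round(1), world(f,*e).round(1))
E
```

```text
sensor_head 0.9 (322.5, 0.5) 17.507240295410156 [303.9, 0.0, 341.1, 15.1] [423.6 147.2  14. ] [423.5 147.3  13.4]
sensor_head 0.7 (243.5, 60.411109924316406) 22.85852813720703 [222.6, 35.8, 264.9, 84.6] [473.9  74.1  14. ] [473.8  74.   13.2]
lens_cap 0.57 (160.9629669189453, 117.9259262084961) 18.519540786743164 [141.8, 99.5, 182.6, 135.0] [526.7  -9.3  14. ] [526.7 -10.3  11.2]
```

View pics/w3.png

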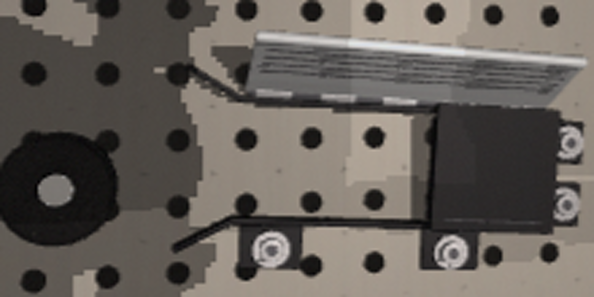

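```bash
python3 - <<'E'
from h import *
f=dict(np.load('f2.npz'))
g=lambda X,Y,z: world(f,205+109.5-Y/2.7,39.5+X/2.7,z)
P={'Lrail':(g(245,101,10),g(430,108,10)),'Rrail':(g(240,216,10),g(428,221,10)),'bar':(g(258,35,46),g(585,62,46)),'lidfront':(g(436,228,17),g(437,103,17)),'lidback':(g(553,231,17),g(558,108,17)),'flare':(g(176,248,10),g(190,67,10)),'puck':(g(58,189,14),g(56,190,14))}
for k,(a,b) in P.items(): d=b-a;print(k,a.round(1),b.round(1),round(np.linalg.norm(d),1),np.degrees(np.arctan2(d[1],d[0])).round(2))
B=np.array([[-74,45,46],[48,45,46],[-1,-24,17],[-1,26,17],[50,-24,17],[50,26,17],[-96,-33,10],[-96,33,10]])
Q=np.array([*P['bar'],*P['lidfront'],*P['lidback'],*P['flare']])
a=B[:,:2]-B[:,:2].mean(0);b=Q[:,:2]-Q[:,:2].mean(0)
th=np.arctan2((a[:,0]*b[:,1]-a[:,1]*b[:,0]).sum(),(a*b).sum());Rm=np.array([[np.cos(th),-np.sin(th)],[np.sin(th),np.cos(th)]])
t=Q[:,:2].mean(0)-Rm@B[:,:2].mean(0);print('box',t,np.degrees(th));print((Q[:,:2]-t)@Rm-B[:,:2])
for p in ([473.9,74.1],P['puck'][0][:2],(527,-10),(630,-2.4)):print((np.array(p)-t)@Rm)
E
```

```text
Lrail [538.6 105.5  10. ] [610.  102.3  10. ] 71.5 -2.5
Rrail [536.8  62.5  10. ] [609.3  57.6  10. ] 72.6 -3.83
bar [540.6 128.6  46. ] [660.6 120.3  46. ] 120.3 -3.96
lidfront [610.7  55.9  17. ] [611.  104.5  17. ] 48.6 89.64
lidback [659.5  52.5  17. ] [661.6 102.2  17. ] 49.7 87.61
flare [514.   51.7  10. ] [518.8 118.1  10. ] 66.6 85.87
puck [474.4  75.   14. ] [473.8  74.7  14. ] 0.7 -152.98
box [611.39196927  79.11341417] -3.355458096259536
[[ 0.46002106  0.2689029 ]
 [-1.24434558 -0.99822738]
 [ 1.65947997  0.76043868]
 [-0.8787401  -0.68920358]
 [-0.40056989  0.29874873]
 [-1.23636897 -0.02240199]
 [ 0.36895324 -0.09594995]
 [ 1.27157028  0.47769258]]
[-136.96282059  -13.05226845]
[-136.50462156  -12.12338029]
[-79.03145356 -93.90012998]
[ 23.34713601 -80.2845361 ]
```

drive_tool(increments=[{"dx":0,"dy":0,"dz":0,"ax":0,"ay":0,"az":0.56,"claw":0.76},{"dx":0.756,"dy":-0.228,"dz":0.2,"ax":0,"ay":0,"az":0,"claw":0.76},{"dx":0.756,"dy":-0.228,"dz":0.95,"ax":0,"ay":0,"az":0,"claw":0.76},{"dx":0.756,"dy":-0.228,"dz":0.95,"ax":0,"ay":0,"az":0,"claw":0.76},{"dx":0.756,"dy":-0.228,"dz":0.95,"ax":0,"ay":0,"az":0,"claw":0.76},{"dx":0.756,"dy":-0.228,"dz":0.95,"ax":0,"ay":0,"az":0,"claw":0.76},{"dx":0,"dy":0,"dz":0.75,"ax":0,"ay":0,"az":0,"claw":0.76},{"dx":0,"dy":0,"dz":0,"ax":0,"ay":0,"az":0,"claw":0.76}])

```text
time: 4.47
tool_pos: [449.2, 81.2, 78.3]
tcp_rot: [0.029, 1.0, 0.0, -0.006]
ft_force: [-0.1, -1.1, 0.2]
grip_width: 0.24
```

```bash
cat >> h.py <<'E'
def tb(p,t=(611.4,79.1),deg=-3.36):
    c,s=np.cos(np.radians(deg)),np.sin(np.radians(deg));d=np.array(p)[:2]-t
    return np.array([c*d[0]+s*d[1],-s*d[0]+c*d[1]]).round(1)
E
python3 - <<'E'
from h import *
f,o=wrist();print(o['time'],o['tool_pos'],tb(o['tool_pos']),np.degrees(R.from_quat(o['tcp_rot']).as_euler('ZYX')),o['grip_width'])
save('w4',f['pixels'])
E
```

```text
4.4667 [449.21929802  81.21229228  78.26627591] [-162.    -7.4] [176.65254131  -0.72007238 179.98119298] 0.2398929143346935
```

View pics/w4.png

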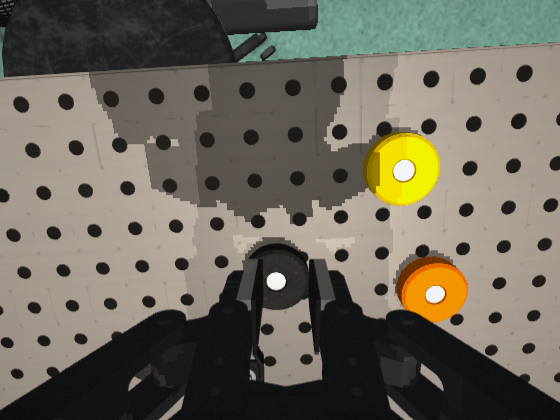

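drive_tool(increments=[{"dx":0.4,"dy":-0.12,"dz":0,"ax":0,"ay":0,"az":0,"claw":0.76},{"dx":0,"dy":0,"dz":0,"ax":0,"ay":0,"az":0,"claw":0.76},{"dx":0,"dy":0,"dz":0,"ax":0,"ay":0,"az":0,"claw":0.76},{"dx":0,"dy":0,"dz":0,"ax":0,"ay":0,"az":0,"claw":0.76}])

```text
time: 4.85
tool_pos: [441.9, 77.0, 86.2]
tcp_rot: [0.029, 1.0, -0.0, 0.002]
ft_force: [1.0, 0.2, -0.5]
grip_width: 0.238
```

```bash
cat >> h.py <<'E'
def st():
    o=robot.get_obs();print(round(float(o['time']),2),'box',tb(o['tool_pos']),'z',o['tool_pos'][2].round(1),'eul',np.degrees(R.from_quat(o['tcp_rot']).as_euler('ZYX')).round(2),'F',np.round(o['ft_force'],1),'g',round(float(o['grip_width'])*85,1))
E
python3 -c "
from h import *
st()"
```

```text
4.85 box [-169.1  -12. ] z 86.2 eul [ 176.68    0.26 -180.  ] F [ 1.   0.2 -0.5] g 20.2
```

drive_tool(increments=[{"dx":0.22,"dy":0,"dz":0.4,"ax":0,"ay":0,"az":0,"claw":0.76},{"dx":0,"dy":0,"dz":0.4,"ax":0,"ay":0,"az":0,"claw":0.76},{"dx":0,"dy":0,"dz":0.4,"ax":0,"ay":0,"az":0,"claw":0.76},{"dx":0,"dy":0,"dz":0.1,"ax":0,"ay":0,"az":0,"claw":0.76},{"dx":0,"dy":0,"dz":0.05,"ax":0,"ay":0,"az":0,"claw":0.76},{"dx":0,"dy":0,"dz":0.05,"ax":0,"ay":0,"az":0,"claw":0.76},{"dx":0,"dy":0,"dz":0,"ax":0,"ay":0,"az":0,"claw":0.76}])

```text
time: 5.43
tool_pos: [431.6, 77.6, 28.8]
tcp_rot: [0.029, 1.0, -0.0, 0.001]
ft_force: [-0.4, -0.1, 0.3]
grip_width: 0.238
```

```bash
python3 -c "
from h import *
st()"
```

```text
5.43 box [-179.4  -12.1] z 28.8 eul [ 1.7669e+02  8.0000e-02 -1.8000e+02] F [-0.4 -0.1  0.3] g 20.2
```

drive_tool(increments=[{"dx":0,"dy":0,"dz":0.05,"ax":0,"ay":0,"az":0,"claw":0.76},{"dx":0,"dy":0,"dz":0.05,"ax":0,"ay":0,"az":0,"claw":0.76},{"dx":0,"dy":0,"dz":0.03,"ax":0,"ay":0,"az":0,"claw":0.76},{"dx":0,"dy":0,"dz":0,"ax":0,"ay":0,"az":0,"claw":0.76},{"dx":0,"dy":0,"dz":0,"ax":0,"ay":0,"az":0,"claw":0.76}])

```text
time: 5.85
tool_pos: [430.6, 77.6, 22.9]
tcp_rot: [0.029, 1.0, -0.0, -0.0]
ft_force: [-0.0, 0.3, -0.2]
grip_width: 0.24
```

```bash
python3 -c "
from h import *
st()
f=robot.grab_frame('scene');p=f['pixels'][200:300,250:380];save('s1',cv2.resize(p,None,fx=6,fy=6,interpolation=cv2.INTER_CUBIC))"
```

```text
5.85 box [-180.5  -12.1] z 22.9 eul [ 176.69   -0.   -180.  ] F [-0.   0.3 -0.2] g 20.4
```

View pics/s1.png

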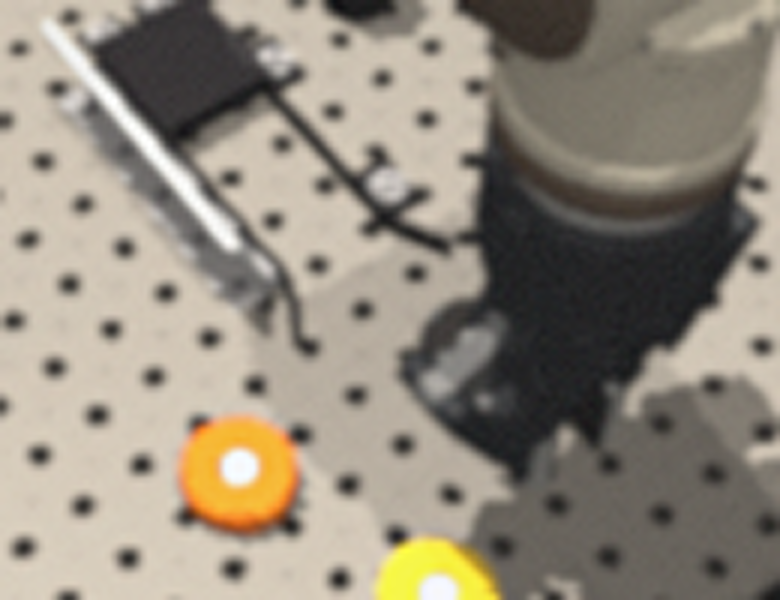

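The scene crop shows the hand behind the head, with the orange puck at (240,470) and the yellow at (437,590), both well clear. I'll push forward with the two fingers as a cradle.

drive_tool(increments=[{"dx":-0.14,"dy":0,"dz":0,"ax":0,"ay":0,"az":0,"claw":0.76},{"dx":-0.14,"dy":0,"dz":0,"ax":0,"ay":0,"az":0,"claw":0.76},{"dx":-0.14,"dy":0,"dz":0,"ax":0,"ay":0,"az":0,"claw":0.76},{"dx":-0.14,"dy":0.03,"dz":0,"ax":0,"ay":0,"az":0,"claw":0.76},{"dx":-0.14,"dy":0.034,"dz":0,"ax":0,"ay":0,"az":0,"claw":0.76},{"dx":-0.14,"dy":0.034,"dz":0,"ax":0,"ay":0,"az":0,"claw":0.76},{"dx":-0.14,"dy":0.034,"dz":0,"ax":0,"ay":0,"az":0,"claw":0.76},{"dx":-0.14,"dy":0.034,"dz":0,"ax":0,"ay":0,"az":0,"claw":0.76}])

```text
time: 6.57
tool_pos: [476.2, 81.8, 22.8]
tcp_rot: [0.029, 1.0, -0.0, -0.0]
ft_force: [-2.3, -0.4, 1.2]
grip_width: 0.242
```

drive_tool(increments=[{"dx":-0.13,"dy":0.034,"dz":0,"ax":0,"ay":0,"az":0,"claw":0.76},{"dx":-0.13,"dy":0.034,"dz":0,"ax":0,"ay":0,"az":0,"claw":0.76},{"dx":-0.12,"dy":0.034,"dz":0,"ax":0,"ay":0,"az":0,"claw":0.76},{"dx":-0.1,"dy":0.03,"dz":0,"ax":0,"ay":0,"az":0,"claw":0.76},{"dx":-0.05,"dy":0,"dz":0,"ax":0,"ay":0,"az":0,"claw":0.76},{"dx":0,"dy":0,"dz":0,"ax":0,"ay":0,"az":0,"claw":0.76}])

```text
time: 7.07
tool_pos: [497.8, 85.7, 23.0]
tcp_rot: [0.029, 1.0, 0.0, 0.0]
ft_force: [0.1, -0.3, -0.2]
grip_width: 0.233
```

```bash
python3 -c "
from h import *
st()
f=robot.grab_frame('top')
for r in robot.spot_point('sensor_head','top'):print(r,tb(world(f,*r['position'],0)))
save('t1',cv2.resize(f['pixels'][180:320,220:400],None,fx=4,fy=4,interpolation=cv2.INTER_CUBIC))"
```

```text
7.07 box [-113.8   -0. ] z 23.0 eul [1.7669e+02 5.0000e-02 1.7999e+02] F [ 0.1 -0.3 -0.2] g 19.8
{'position': [277.3, 310.1], 'score': 0.59} [-205.    57.2]
{'position': [263.9, 274.2], 'score': 0.57} [-131.8   88.7]
```

View pics/t1.png

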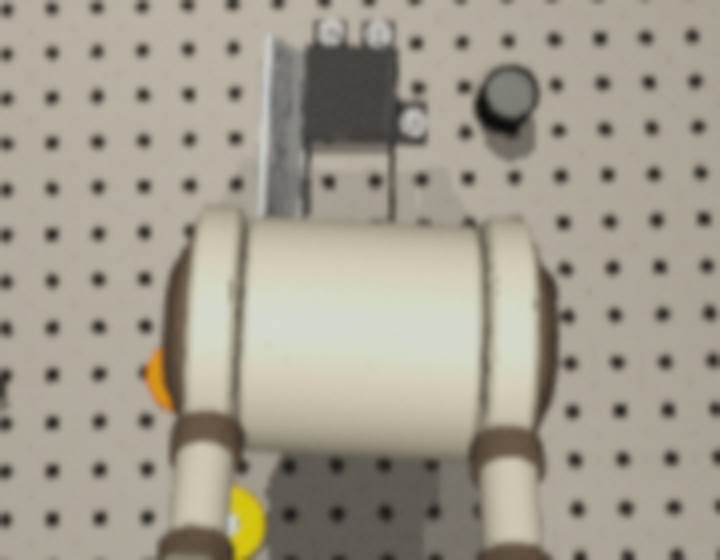

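The arm hides the head from above, but a push force of about 2 N shows that contact was made. I'll back off, close the fingers, and push down the lane.

drive_tool(increments=[{"dx":0.15,"dy":0,"dz":-0.05,"ax":0,"ay":0,"az":0,"claw":0.76},{"dx":0.15,"dy":0,"dz":0,"ax":0,"ay":0,"az":0,"claw":1},{"dx":0,"dy":0,"dz":0,"ax":0,"ay":0,"az":0,"claw":1},{"dx":0,"dy":0,"dz":0,"ax":0,"ay":0,"az":0,"claw":1},{"dx":0,"dy":0,"dz":0,"ax":0,"ay":0,"az":0,"claw":1}])

```text
time: 7.58
tool_pos: [485.1, 86.4, 25.0]
tcp_rot: [0.029, 1.0, -0.0, 0.0]
ft_force: [0.7, 1.2, -0.3]
grip_width: 0.002
```

drive_tool(increments=[{"dx":-0.14,"dy":0,"dz":0,"ax":0,"ay":0,"az":0,"claw":1},{"dx":-0.14,"dy":0,"dz":0,"ax":0,"ay":0,"az":0,"claw":1},{"dx":-0.1,"dy":0,"dz":0,"ax":0,"ay":0,"az":0,"claw":1},{"dx":-0.14,"dy":0,"dz":0,"ax":0,"ay":0,"az":0,"claw":1},{"dx":-0.14,"dy":0,"dz":0,"ax":0,"ay":0,"az":0,"claw":1},{"dx":-0.14,"dy":0,"dz":0,"ax":0,"ay":0,"az":0,"claw":1},{"dx":-0.14,"dy":0,"dz":0,"ax":0,"ay":0,"az":0,"claw":1},{"dx":0,"dy":0,"dz":0,"ax":0,"ay":0,"az":0,"claw":1}])

```text
time: 8.25
tool_pos: [524.3, 84.0, 25.2]
tcp_rot: [0.029, 1.0, -0.0, 0.001]
ft_force: [-0.5, -0.4, 0.1]
grip_width: 0.002
```

```bash
python3 -c "
from h import *
st()"
```

```text
8.25 box [-87.2  -0.2] z 25.2 eul [ 1.7667e+02  1.1000e-01 -1.8000e+02] F [-0.5 -0.4  0.1] g 0.2
```

drive_tool(increments=[{"dx":-0.13,"dy":0,"dz":0,"ax":0,"ay":0,"az":0,"claw":1},{"dx":-0.13,"dy":0,"dz":0,"ax":0,"ay":0,"az":0,"claw":1},{"dx":-0.13,"dy":0,"dz":0,"ax":0,"ay":0,"az":0,"claw":1},{"dx":-0.13,"dy":0,"dz":0,"ax":0,"ay":0,"az":0,"claw":1},{"dx":-0.12,"dy":0,"dz":0,"ax":0,"ay":0,"az":0,"claw":1},{"dx":0,"dy":0,"dz":0,"ax":0,"ay":0,"az":0,"claw":1}])

```text
time: 8.75
tool_pos: [549.7, 82.5, 25.2]
tcp_rot: [0.029, 1.0, -0.0, 0.001]
ft_force: [-0.2, -0.8, -0.1]
grip_width: -0.001
```

drive_tool(increments=[{"dx":0.2,"dy":0,"dz":0,"ax":0,"ay":0,"az":0,"claw":1},{"dx":0.1,"dy":0,"dz":-0.5,"ax":0,"ay":0,"az":0,"claw":1},{"dx":-0.2,"dy":0.1,"dz":-0.7,"ax":0,"ay":0,"az":0,"claw":0.45},{"dx":-0.5,"dy":0.1,"dz":-0.7,"ax":0,"ay":0,"az":0,"claw":0.45},{"dx":-0.5,"dy":0.1,"dz":-0.7,"ax":0,"ay":0,"az":0,"claw":0.45},{"dx":-0.5,"dy":0.1,"dz":-0.5,"ax":0,"ay":0,"az":0,"claw":0.45},{"dx":0,"dy":0,"dz":0,"ax":0,"ay":0,"az":0,"claw":0.45},{"dx":0,"dy":0,"dz":0,"ax":0,"ay":0,"az":0,"claw":0.45}])

```text
time: 9.42
tool_pos: [606.1, 95.5, 150.4]
tcp_rot: [0.029, 1.0, -0.0, 0.002]
ft_force: [-0.9, 0.1, -1.0]
grip_width: 0.55
```

```bash
python3 -c "
from h import *
st()
f,o=wrist();np.savez('f3.npz',**{k:np.array(v) for k,v in f.items()})
save('w5',cv2.resize(f['pixels'],(800,600)));spots(f)
for r in robot.spot_point('sensor_head','wrist'):print(tb(world(f,*r['position'],0)))
"
```

```text
9.42 box [-6.3 16. ] z 150.4 eul [ 176.7     0.18 -180.  ] F [-0.9  0.1 -1. ] g 46.7
wrist sensor_head 0.65 [260. 169.] [578.7  77.8   0. ]
wrist sensor_head 0.62 [377.  34.] [487.3 167.3   0. ]
wrist dark_box 0.89 [263. 206.] [608.9  77.7   0. ]
wrist back_stop 0.59 [263. 264.] [659.5  73.4   0. ]
wrist back_stop 0.16 [325. 293.] [690.6 125.8   0. ]
wrist lid_free_edge 0.6 [233. 242.] [632.   53.5  17. ]
wrist thumb_bar_front 0.98 [329. 115.] [539.5 126.7  46. ]
wrist thumb_bar_back 0.56 [324. 291.] [662.3 120.4  46. ]
wrist lens_cap 0.74 [133. 109.] [528.3 -13.8   0. ]
wrist lens_tube 0.65 [167. 234.] [628.3  -3.7   0. ]
[-32.6  -3.2]
[-129.    80.7]
[ 23.1 -78.6]
```

View pics/w5.png

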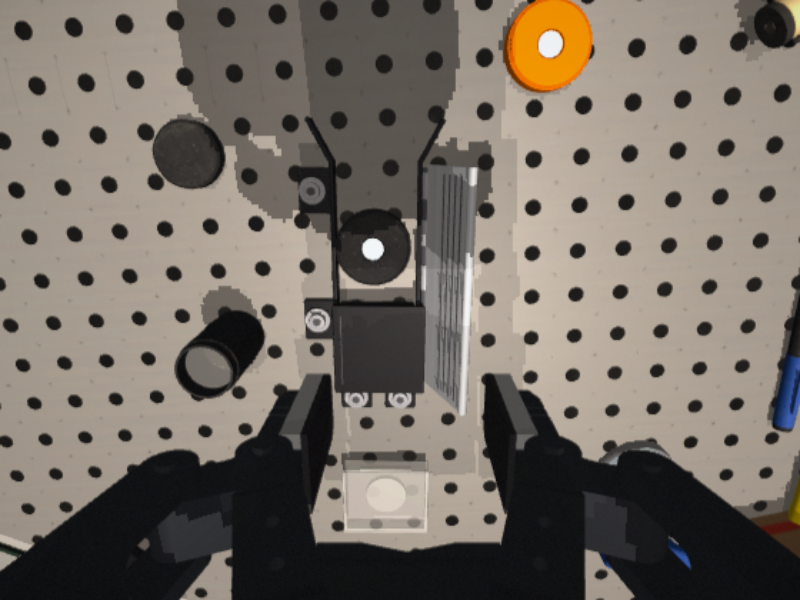

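The wrist view shows the head in the lane at (373,247), box x about -31 mm, with the rails at columns 334 and 421. The bar runs from (473,170) to (463,412), and the cap, tube and filter box are untouched. My own check puts the bar edge at y = 44.9 mm against the stated 45. Next I move above the bar front.

drive_tool(increments=[{"dx":0.3,"dy":0.01,"dz":0.1,"ax":0,"ay":0,"az":0,"claw":0.45},{"dx":0.3,"dy":0.01,"dz":0.4,"ax":0,"ay":0,"az":0,"claw":0.45},{"dx":0.3,"dy":0,"dz":0.4,"ax":0,"ay":0,"az":0,"claw":0.45},{"dx":0.3,"dy":0,"dz":0.4,"ax":0,"ay":0,"az":0,"claw":0.45},{"dx":0.3,"dy":0,"dz":0.3,"ax":0,"ay":0,"az":0,"claw":0.45},{"dx":0,"dy":0,"dz":0.25,"ax":0,"ay":0,"az":0,"claw":0.45},{"dx":0,"dy":0,"dz":0,"ax":0,"ay":0,"az":0,"claw":0.45},{"dx":0,"dy":0,"dz":0,"ax":0,"ay":0,"az":0,"claw":0.45}])

```text
time: 10.58
tool_pos: [545.8, 99.6, 75.0]
tcp_rot: [0.029, 1.0, -0.0, 0.0]
ft_force: [1.6, -0.3, -0.4]
grip_width: 0.549
```

```bash
python3 -c "
from h import *
st()"
```

```text
10.58 box [-66.7  16.6] z 75.0 eul [ 1.7668e+02  1.0000e-02 -1.8000e+02] F [ 1.6 -0.3 -0.4] g 46.6
```

drive_tool(increments=[{"dx":0,"dy":0,"dz":0.1,"ax":0,"ay":0,"az":0,"claw":0.45},{"dx":0,"dy":0,"dz":0.1,"ax":0,"ay":0,"az":0,"claw":0.45},{"dx":0,"dy":0,"dz":0.05,"ax":0,"ay":0,"az":0,"claw":0.45},{"dx":0,"dy":0,"dz":0,"ax":0,"ay":0,"az":0,"claw":0.45}])

```text
time: 10.92
tool_pos: [545.3, 99.7, 64.6]
tcp_rot: [0.029, 1.0, 0.0, -0.0]
ft_force: [-0.1, 0.3, -0.5]
grip_width: 0.548
```

drive_tool(increments=[{"dx":0,"dy":0,"dz":0.05,"ax":0,"ay":0,"az":0,"claw":0.45},{"dx":0,"dy":0,"dz":0.05,"ax":0,"ay":0,"az":0,"claw":0.45},{"dx":0,"dy":0,"dz":0,"ax":0,"ay":0,"az":0,"claw":0.45}])

```text
time: 11.17
tool_pos: [546.2, 100.4, 62.0]
tcp_rot: [0.029, 1.0, 0.001, 0.001]
ft_force: [-1.3, 2.5, 4.7]
grip_width: 0.552
```

drive_tool(increments=[{"dx":0,"dy":0,"dz":0.05,"ax":0,"ay":0,"az":0,"claw":0.45},{"dx":0,"dy":0,"dz":0.05,"ax":0,"ay":0,"az":0,"claw":0.45},{"dx":0,"dy":0,"dz":0,"ax":0,"ay":0,"az":0,"claw":0.45}])

```text
time: 11.42
tool_pos: [545.3, 99.5, 56.8]
tcp_rot: [0.029, 1.0, -0.0, 0.0]
ft_force: [0.8, -2.0, 0.3]
grip_width: 0.552
```

drive_tool(increments=[{"dx":0,"dy":0,"dz":0.05,"ax":0,"ay":0,"az":0,"claw":0.45},{"dx":0,"dy":0,"dz":0.05,"ax":0,"ay":0,"az":0,"claw":0.45},{"dx":0,"dy":0,"dz":0,"ax":0,"ay":0,"az":0,"claw":0.45}])

```text
time: 11.67
tool_pos: [545.2, 99.8, 52.6]
tcp_rot: [0.029, 1.0, 0.0, -0.0]
ft_force: [0.5, -0.9, 0.9]
grip_width: 0.547
```

```bash
cat >> h.py <<'E'
def cloud(cam):
    f=wrist()[0] if cam=='wrist' else robot.grab_frame(cam)
    K=np.array(f['mtx']);d=f['depth'];v,u=np.nonzero(d>0);z=d[v,u]
    P=np.stack([(u-K[0,2])/K[0,0]*z,(v-K[1,2])/K[1,1]*z,z],1)
    Rm=cv2.Rodrigues(np.array(f['rvec'],float))[0];W=(P-np.array(f['tvec']).ravel())@Rm
    b=R.from_euler('z',3.36,degrees=True).apply(W-[611.4,79.1,0]);return b,f
def prof(cam,x0,x1,y=range(-48,84,6)):
    b,f=cloud(cam);m=(b[:,0]>x0)&(b[:,0]<x1)
    for a in y:
        q=b[m&(b[:,1]>=a)&(b[:,1]<a+6),2]
        if len(q):print(a,len(q),np.percentile(q,[5,50,95]).round(0),end=' | ')
    print()
E
python3 -c "
from h import *
st()
for c in('top','scene','wrist'):
  print(c);prof(c,5,45);print('bar');prof(c,-50,0)"
```

```text
11.67 box [-67.3  16.7] z 52.6 eul [ 1.7667e+02 -1.0000e-02  1.7998e+02] F [ 0.5 -0.9  0.9] g 46.5
top
-48 10 [-2.  1.  2.] | -42 12 [-2.  0.  2.] | -36 12 [-3.  1.  3.] | -30 8 [-2.  0.  0.] | -24 18 [13. 17. 27.] | -18 19 [23. 25. 27.] | -12 12 [21. 24. 25.] | -6 17 [21. 23. 25.] | 0 18 [20. 23. 24.] | 6 17 [17. 21. 22.] | 12 16 [18. 19. 21.] | 18 15 [16. 18. 20.] | 24 15 [16. 18. 20.] | 30 16 [10. 14. 17.] | 36 18 [19. 23. 27.] | 42 22 [28. 32. 35.] | 48 23 [36. 40. 43.] | 54 9 [-2. -1.  1.] | 60 12 [-2. -0.  3.] | 66 9 [-2. -0.  2.] | 72 15 [-1. -0.  3.] | 78 16 [-2.  0.  2.] | 
bar
-48 8 [353. 358. 362.] | -42 29 [355. 369. 377.] | -36 69 [357. 373. 379.] | -30 73 [355. 372. 379.] | -24 67 [340. 365. 375.] | -18 57 [355. 369. 374.] | -12 52 [356. 368. 375.] | -6 61 [356. 369. 375.] | 0 64 [350. 368. 374.] | 6 49 [350. 368. 374.] | 12 62 [350. 368. 374.] | 18 57 [352. 368. 374.] | 24 54 [351. 368. 374.] | 30 54 [353. 367. 374.] | 36 56 [353. 368. 374.] | 42 56 [352. 369. 374.] | 48 54 [355. 368. 374.] | 54 38 [353. 367. 373.] | 60 84 [344. 368. 377.] | 66 64 [353. 371. 378.] | 72
[... 974 characters left out ...]
   0. 358.] | 
wrist
-24 89 [-18.  -1.   1.] | -18 111 [-18. -17.  -0.] | -12 28 [-1. -0.  0.] | -6 35 [-1. -0.  0.] | 0 19 [-1. -0.  0.] | 6 78 [-18. -17. -16.] | 12 47 [-19. -17. -16.] | 18 29 [-0.  4. 18.] | 24 31 [ 9. 11. 12.] | 30 11 [13. 14. 15.] | 
bar
-48 318 [-18.  -0.   1.] | -42 44 [-1.  0.  3.] | -36 8 [0. 2. 3.] | -24 88 [-1.  0. 16.] | -18 349 [-0. 14. 20.] | -12 834 [ 0. 14. 18.] | -6 847 [10. 14. 18.] | 0 924 [ 0. 14. 19.] | 6 1012 [-17.  13.  19.] | 12 995 [-1.  9. 17.] | 18 893 [-1.  7. 17.] | 24 949 [ 6.  8. 12.] | 30 1060 [12. 17. 21.] | 36 1102 [21. 25. 29.] | 42 796 [30. 33. 38.] | 48 36 [37. 39. 40.] | 66 42 [-1. -0.  1.] | 72 209 [-1. -0.  1.] | 78 283 [-1. -0.  1.] |
```

The depth profile shows the lid already raised about 0.19 rad with the bar edge under the finger, so the press is working. The tip is about 11 mm below the TCP at this gap. I continue down.

drive_tool(increments=[{"dx":0,"dy":0,"dz":0.08,"ax":0,"ay":0,"az":0,"claw":0.45},{"dx":0,"dy":0,"dz":0.08,"ax":0,"ay":0,"az":0,"claw":0.45},{"dx":0,"dy":0.015,"dz":0.08,"ax":0,"ay":0,"az":0,"claw":0.45},{"dx":0,"dy":0.015,"dz":0.08,"ax":0,"ay":0,"az":0,"claw":0.45},{"dx":0,"dy":0.015,"dz":0.08,"ax":0,"ay":0,"az":0,"claw":0.45},{"dx":0,"dy":0.015,"dz":0.08,"ax":0,"ay":0,"az":0,"claw":0.45},{"dx":0,"dy":0.015,"dz":0.05,"ax":0,"ay":0,"az":0,"claw":0.45},{"dx":0,"dy":0,"dz":0,"ax":0,"ay":0,"az":0,"claw":0.45}])

```text
time: 12.63
tool_pos: [545.5, 102.9, 31.4]
tcp_rot: [0.029, 1.0, 0.0, 0.0]
ft_force: [0.4, -0.9, 4.3]
grip_width: 0.547
```

```bash
python3 -c "
from h import *
st()
for c in('top','wrist'):
  print(c);prof(c,5,45);print('bar');prof(c,-50,0)"
```

```text
12.63 box [-67.2  19.9] z 31.4 eul [1.7669e+02 1.0000e-02 1.7999e+02] F [ 0.4 -0.9  4.3] g 46.5
top
-48 11 [-3.  0.  2.] | -42 19 [-19.  -1.   1.] | -36 17 [-3. -1.  1.] | -30 14 [-3. -0.  2.] | -24 22 [-2. 14. 17.] | -18 24 [-2.  0. 14.] | -12 23 [-2.  1. 15.] | -6 20 [-2. 45. 48.] | 0 33 [41. 45. 48.] | 6 30 [36. 39. 42.] | 12 30 [30. 33. 36.] | 18 26 [25. 28. 33.] | 24 20 [20. 23. 27.] | 30 26 [15. 18. 20.] | 36 24 [ 8. 10. 14.] | 42 26 [10. 12. 17.] | 48 23 [13. 15. 18.] | 54 24 [15. 17. 20.] | 60 24 [17. 19. 21.] | 66 22 [ 2. 22. 24.] | 72 22 [-2. -0.  1.] | 78 24 [-3. -1.  2.] | 
bar
-42 16 [330. 338. 343.] | -36 49 [335. 350. 357.] | -30 64 [338. 352. 358.] | -24 86 [330. 348. 356.] | -18 41 [334. 348. 354.] | -12 55 [331. 348. 353.] | -6 62 [331. 347. 353.] | 0 48 [332. 347. 353.] | 6 60 [332. 347. 354.] | 12 46 [333. 347. 353.] | 18 57 [332. 348. 353.] | 24 51 [332. 347. 353.] | 30 53 [333. 347. 353.] | 36 48 [332. 347. 353.] | 42 50 [333. 347. 352.] | 48 49 [333. 346. 353.] | 54 51 [333. 346. 353.] | 60 55 [316. 344. 353.] | 66 57 [332. 350. 356.] | 72 58 [333. 350. 356.] | 78 21 [336. 343. 352.] | 
wrist
-48 15 [-1. -0.  1.] | -24 1 [-17. -17. -17.] | 6 36 [-18. -17. -16.] | 12 24 [-18. -17. -16.] | 
bar
-48 272 [-18.  -0.   1.] | -42 35 [-1.  1.  3.] | -36 42 [-1.  0.  3.] | -18 34 [-1.  1. 14.] | -12 495 [12. 14. 15.] | -6 845 [12. 13. 15.] | 0 915 [ 0. 14. 15.] | 6 1077 [-17.  13.  15.] | 12 1023 [-1.  5. 14.] | 18 938 [-1.  6. 10.] | 24 940 [6. 7. 8.] | 30 938 [ 7.  8. 10.] | 36 917 [ 9. 11. 12.] | 42 846 [12. 13. 15.] | 48 318 [14. 16. 17.] | 72 26 [-2. -0.  1.] | 78 173 [-1. -0.  1.] |
```

drive_tool(increments=[{"dx":0,"dy":0,"dz":0.06,"ax":0,"ay":0,"az":0,"claw":0.45},{"dx":0,"dy":0,"dz":0.06,"ax":0,"ay":0,"az":0,"claw":0.45},{"dx":0,"dy":0,"dz":0.06,"ax":0,"ay":0,"az":0,"claw":0.45},{"dx":0,"dy":0,"dz":0.04,"ax":0,"ay":0,"az":0,"claw":0.45},{"dx":0,"dy":0,"dz":0,"ax":0,"ay":0,"az":0,"claw":0.45},{"dx":0,"dy":0,"dz":0,"ax":0,"ay":0,"az":0,"claw":0.45}])

```text
time: 13.33
tool_pos: [545.8, 103.1, 23.1]
tcp_rot: [0.029, 1.0, 0.0, 0.0]
ft_force: [0.1, 0.5, 4.7]
grip_width: 0.549
```

```bash
python3 -c "
from h import *
st()
print('lid');prof('top',5,45)
print('bar');prof('wrist',-50,0)"
```

```text
13.33 box [-66.9  20.1] z 23.1 eul [1.7667e+02 5.0000e-02 1.7995e+02] F [0.1 0.5 4.7] g 46.7
lid
-48 13 [-3. -1.  1.] | -42 21 [-20.  -1.   1.] | -36 20 [-17.  -2.   0.] | -30 17 [-3. -1.  1.] | -24 24 [-1. 14. 18.] | -18 27 [-2.  0. 15.] | -12 25 [-14.  -0.  12.] | -6 24 [-3.  0. 14.] | 0 22 [-2.  1. 16.] | 6 27 [-2.  0. 11.] | 12 37 [-2. 51. 56.] | 18 33 [38. 43. 48.] | 24 27 [28. 32. 36.] | 30 27 [17. 23. 27.] | 36 26 [ 4.  8. 17.] | 42 26 [4. 7. 8.] | 48 20 [4. 7. 9.] | 54 26 [5. 8. 9.] | 60 27 [ 5.  8. 10.] | 66 28 [ 6.  8. 10.] | 72 18 [-2. -1.  2.] | 78 26 [-3. -1.  2.] | 
bar
-48 250 [-18.  -0.   1.] | -42 29 [-0.  3.  3.] | -36 8 [2. 3. 3.] | -12 291 [12. 14. 15.] | -6 750 [12. 13. 15.] | 0 845 [ 4. 14. 15.] | 6 1030 [-17.  13.  15.] | 12 1045 [-1.  8. 14.] | 18 875 [-1.  2. 10.] | 24 885 [5. 7. 8.] | 30 854 [5. 6. 7.] | 36 853 [5. 6. 7.] | 42 800 [6. 6. 7.] | 48 352 [6. 7. 8.] | 72 30 [-1. -0.  1.] | 78 135 [-1. -0.  1.] |
```

The lid is about 1.05 rad open and held with about 4.7 N, with the free edge at y≈14 and z≈55, and the head is still at x≈-31. Now I push the head in with the right fingertip.

drive_tool(increments=[{"dx":-0.1,"dy":0,"dz":0,"ax":0,"ay":0,"az":0,"claw":0.45},{"dx":-0.1,"dy":0,"dz":0,"ax":0,"ay":0,"az":0,"claw":0.45},{"dx":-0.1,"dy":0,"dz":0,"ax":0,"ay":0,"az":0,"claw":0.45},{"dx":-0.1,"dy":0,"dz":0,"ax":0,"ay":0,"az":0,"claw":0.45},{"dx":-0.1,"dy":0,"dz":0,"ax":0,"ay":0,"az":0,"claw":0.45},{"dx":0,"dy":0,"dz":0,"ax":0,"ay":0,"az":0,"claw":0.45}])

```text
time: 13.93
tool_pos: [565.1, 101.7, 22.7]
tcp_rot: [0.029, 1.0, 0.0, -0.001]
ft_force: [-1.5, -0.9, 5.7]
grip_width: 0.548
```

```bash
python3 -c "
from h import *
st()
print('lid');prof('top',10,45)
b,f=cloud('wrist');m=(b[:,2]>12)&(b[:,2]<17)&(abs(b[:,1])<24)&(b[:,0]>-80)&(b[:,0]<40);print(b[m].min(0),b[m].max(0),np.percentile(b[m],[2,50,98],axis=0))
for r in robot.spot_point('sensor_head','wrist'):print(r['score'],tb(world(f,*r['position'],0)))
save('w6',cv2.resize(f['pixels'],(800,600)))"
```

```text
13.93 box [-47.5  19.8] z 22.7 eul [ 1.7669e+02 -8.0000e-02  1.7999e+02] F [-1.5 -0.9  5.7] g 46.6
lid

[-59.51348103 -16.3274602   12.00325644] [ 1.53944257 23.75692482 16.98870412] [[-58.45770605  -9.61156809  12.15382867]
 [-19.24768015   3.06155558  13.65554898]
 [ -1.73171399  17.35788662  15.50956156]]
0.73 [-18.4  -2.1]
0.62 [-128.4   81.9]
```

View pics/w6.png

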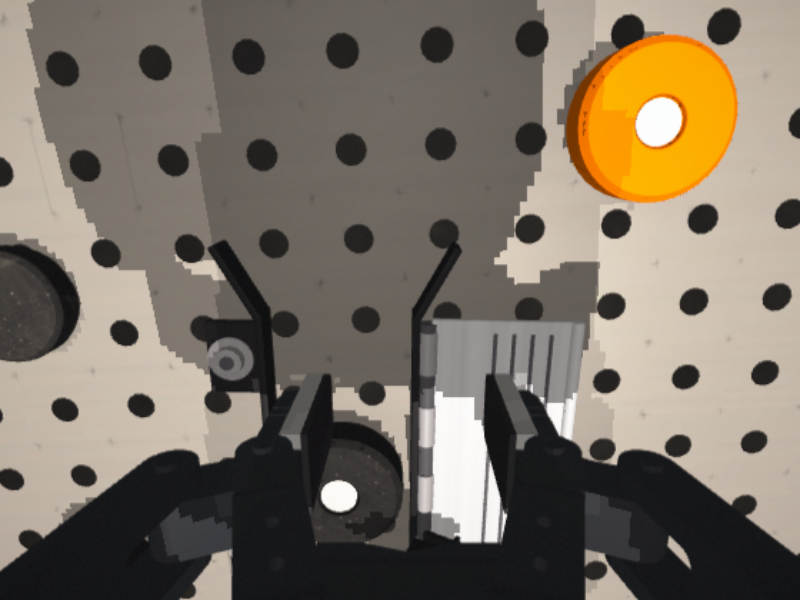

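The wrist view shows the bar flat at (510,430) with the left fingertip on it. The right fingertip is in the lane at (305,420), behind the head at (345,490). I continue.

drive_tool(increments=[{"dx":-0.1,"dy":0,"dz":0,"ax":0,"ay":0,"az":0,"claw":0.45},{"dx":-0.1,"dy":0,"dz":0,"ax":0,"ay":0,"az":0,"claw":0.45},{"dx":-0.1,"dy":0,"dz":0,"ax":0,"ay":0,"az":0,"claw":0.45},{"dx":-0.1,"dy":0,"dz":0,"ax":0,"ay":0,"az":0,"claw":0.45},{"dx":0,"dy":0,"dz":0,"ax":0,"ay":0,"az":0,"claw":0.45}])

```text
time: 14.5
tool_pos: [581.1, 100.7, 22.7]
tcp_rot: [0.029, 1.0, 0.0, -0.001]
ft_force: [-0.6, -0.2, 4.8]
grip_width: 0.548
```

drive_tool(increments=[{"dx":-0.1,"dy":0,"dz":0,"ax":0,"ay":0,"az":0,"claw":0.45},{"dx":-0.1,"dy":0,"dz":0,"ax":0,"ay":0,"az":0,"claw":0.45},{"dx":-0.1,"dy":0,"dz":0,"ax":0,"ay":0,"az":0,"claw":0.45},{"dx":-0.1,"dy":0,"dz":0,"ax":0,"ay":0,"az":0,"claw":0.45},{"dx":0,"dy":0,"dz":0,"ax":0,"ay":0,"az":0,"claw":0.45}])

```text
time: 14.92
tool_pos: [597.1, 99.7, 22.8]
tcp_rot: [0.029, 1.0, 0.0, -0.001]
ft_force: [-2.2, -0.8, 4.5]
grip_width: 0.552
```

```bash
python3 -c "
from h import *
st()"
```

```text
14.92 box [-15.5  19.8] z 22.8 eul [ 1.7669e+02 -8.0000e-02  1.8000e+02] F [-2.2 -0.8  4.5] g 46.9
```

drive_tool(increments=[{"dx":-0.05,"dy":0,"dz":0,"ax":0,"ay":0,"az":0,"claw":0.45},{"dx":-0.05,"dy":0,"dz":0,"ax":0,"ay":0,"az":0,"claw":0.45},{"dx":-0.05,"dy":0,"dz":0,"ax":0,"ay":0,"az":0,"claw":0.45},{"dx":-0.05,"dy":0,"dz":0,"ax":0,"ay":0,"az":0,"claw":0.45},{"dx":0,"dy":0,"dz":0,"ax":0,"ay":0,"az":0,"claw":0.45}])

```text
time: 15.33
tool_pos: [604.7, 99.3, 22.7]
tcp_rot: [0.029, 1.0, 0.0, -0.001]
ft_force: [-3.2, 0.5, 6.1]
grip_width: 0.554
```

drive_tool(increments=[{"dx":-0.025,"dy":0,"dz":0,"ax":0,"ay":0,"az":0,"claw":0.45},{"dx":0,"dy":0,"dz":0,"ax":0,"ay":0,"az":0,"claw":0.45}])

```text
time: 15.5
tool_pos: [605.4, 99.3, 22.6]
tcp_rot: [0.029, 1.0, 0.0, -0.001]
ft_force: [-2.6, -1.3, 6.2]
grip_width: 0.551
```

drive_tool(increments=[{"dx":-0.025,"dy":0,"dz":0,"ax":0,"ay":0,"az":0,"claw":0.45},{"dx":0,"dy":0,"dz":0,"ax":0,"ay":0,"az":0,"claw":0.45}])

```text
time: 15.67
tool_pos: [606.4, 99.2, 22.6]
tcp_rot: [0.029, 1.0, 0.0, -0.001]
ft_force: [-4.3, -0.6, 7.3]
grip_width: 0.551
```

```bash
python3 -c "
from h import *
st()"
```

```text
15.67 box [-6.2 19.8] z 22.6 eul [ 1.7669e+02 -1.5000e-01 -1.8000e+02] F [-4.3 -0.6  7.3] g 46.8
```

drive_tool(increments=[{"dx":-0.02,"dy":0,"dz":-0.01,"ax":0,"ay":0,"az":0,"claw":0.45},{"dx":0,"dy":0,"dz":0,"ax":0,"ay":0,"az":0,"claw":0.45}])

```text
time: 15.83
tool_pos: [607.1, 99.2, 22.8]
tcp_rot: [0.029, 1.0, 0.0, -0.001]
ft_force: [-2.5, -1.0, 4.8]
grip_width: 0.551
```

drive_tool(increments=[{"dx":-0.02,"dy":0,"dz":0,"ax":0,"ay":0,"az":0,"claw":0.45},{"dx":0,"dy":0,"dz":0,"ax":0,"ay":0,"az":0,"claw":0.45}])

```text
time: 16.0
tool_pos: [607.8, 99.1, 22.8]
tcp_rot: [0.029, 1.0, 0.0, -0.001]
ft_force: [-3.1, -1.4, 5.8]
grip_width: 0.55
```

```bash
python3 -c "
from h import *
for i in range(3): st(); robot.grab_frame('top') 
"
```

```text
16.0 box [-4.8 19.8] z 22.8 eul [ 1.7669e+02 -1.6000e-01 -1.8000e+02] F [-3.1 -1.4  5.8] g 46.8
16.05 box [-4.8 19.8] z 22.8 eul [ 1.767e+02 -1.600e-01 -1.800e+02] F [-2.6  0.   5.7] g 46.9
16.1 box [-4.8 19.8] z 22.8 eul [ 1.7669e+02 -1.6000e-01 -1.8000e+02] F [-2.9 -0.3  5.8] g 46.9
```

Not yet a clear stop, so I keep going in 0.8 mm steps.

drive_tool(increments=[{"dx":-0.02,"dy":0,"dz":0,"ax":0,"ay":0,"az":0,"claw":0.45},{"dx":0,"dy":0,"dz":0,"ax":0,"ay":0,"az":0,"claw":0.45}])

```text
time: 16.32
tool_pos: [608.6, 99.1, 22.8]
tcp_rot: [0.029, 1.0, 0.0, -0.001]
ft_force: [-3.0, -0.0, 4.0]
grip_width: 0.551
```

drive_tool(increments=[{"dx":-0.02,"dy":0,"dz":0,"ax":0,"ay":0,"az":0,"claw":0.45},{"dx":0,"dy":0,"dz":0,"ax":0,"ay":0,"az":0,"claw":0.45}])

```text
time: 16.48
tool_pos: [609.4, 99.0, 22.8]
tcp_rot: [0.029, 1.0, 0.0, -0.001]
ft_force: [-2.5, 0.2, 5.6]
grip_width: 0.549
```

```bash
python3 -c "
from h import *
st(); b,f=cloud('wrist')
m=(b[:,2]>11)&(b[:,2]<17)&(b[:,1]<21)&(b[:,1]>-20)&(b[:,0]>0)&(b[:,0]<48);print(m.sum(),b[m].min(0) if m.any() else 0,b[m].max(0) if m.any() else 0)
for r in robot.spot_point('sensor_head','wrist'):print(r['score'],tb(world(f,*r['position'],0)))
st()"
```

```text
16.48 box [-3.2 19.8] z 22.8 eul [ 1.767e+02 -1.600e-01 -1.800e+02] F [-2.5  0.2  5.6] g 46.6
2355 [ 2.60732201e-03 -1.08067915e+01  1.10014290e+01] [45.70019707 20.83541083 16.92162791]
0.87 [24.5  0.8]
16.58 box [-3.2 19.8] z 22.8 eul [ 1.7669e+02 -1.6000e-01 -1.8000e+02] F [-3.5 -0.9  4.7] g 46.6
```

drive_tool(increments=[{"dx":-0.02,"dy":0,"dz":0,"ax":0,"ay":0,"az":0,"claw":0.45},{"dx":0,"dy":0,"dz":0,"ax":0,"ay":0,"az":0,"claw":0.45}])

```text
time: 16.75
tool_pos: [610.2, 99.0, 22.8]
tcp_rot: [0.029, 1.0, 0.0, -0.001]
ft_force: [-2.4, -1.3, 5.1]
grip_width: 0.547
```

drive_tool(increments=[{"dx":-0.02,"dy":0,"dz":0,"ax":0,"ay":0,"az":0,"claw":0.45},{"dx":0,"dy":0,"dz":0,"ax":0,"ay":0,"az":0,"claw":0.45}])

```text
time: 16.92
tool_pos: [610.6, 99.0, 22.6]
tcp_rot: [0.029, 1.0, 0.0, -0.002]
ft_force: [-4.7, -0.7, 6.5]
grip_width: 0.559
```

```bash
python3 -c "
from h import *
for i in range(3): st(); f,o=wrist()
for r in robot.spot_point('sensor_head','wrist'):print(r['score'],tb(world(f,*r['position'],0)))
save('w7',cv2.resize(f['pixels'],(800,600)))"
```

```text
16.92 box [-2.  19.8] z 22.6 eul [ 176.68   -0.23 -180.  ] F [-4.7 -0.7  6.5] g 47.5
16.97 box [-2.  19.8] z 22.7 eul [ 176.69   -0.22 -180.  ] F [-3.8 -0.2  7. ] g 46.6
17.02 box [-2.  19.8] z 22.6 eul [ 176.68   -0.22 -180.  ] F [-3.2 -1.3  6. ] g 46.5
0.75 [26.   0.7]
```

View pics/w7.png

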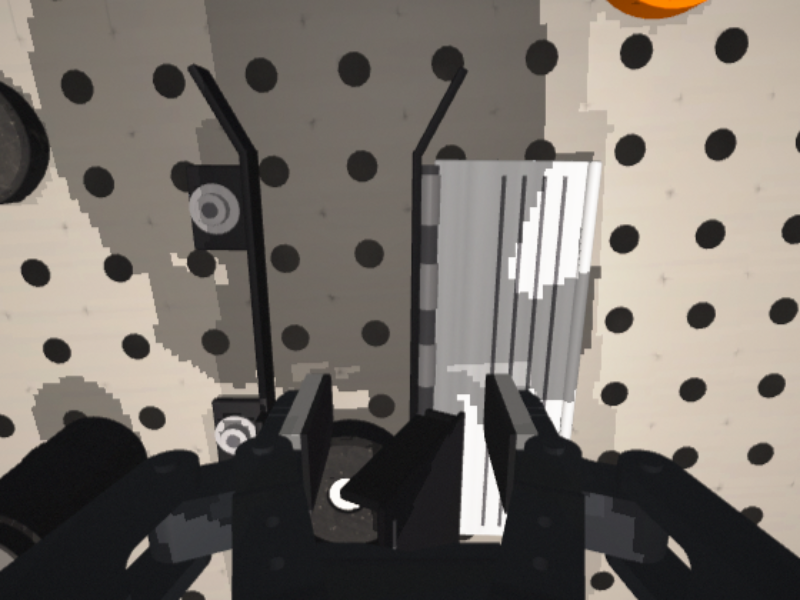

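The wrist view shows the lid standing open at (410,470), the right fingertip clear of the lip, and the head under the lid at (345,490). The last step covered only half its distance, so I'll test the stop gently.

drive_tool(increments=[{"dx":-0.02,"dy":0,"dz":0,"ax":0,"ay":0,"az":0,"claw":0.45},{"dx":0,"dy":0,"dz":0,"ax":0,"ay":0,"az":0,"claw":0.45}])

```text
time: 17.28
tool_pos: [610.8, 99.0, 22.6]
tcp_rot: [0.029, 1.0, 0.0, -0.003]
ft_force: [-6.6, -1.3, 7.8]
grip_width: 0.551
```

drive_tool(increments=[{"dx":-0.02,"dy":0,"dz":0,"ax":0,"ay":0,"az":0,"claw":0.45},{"dx":0,"dy":0,"dz":0,"ax":0,"ay":0,"az":0,"claw":0.45}])

```text
time: 17.45
tool_pos: [611.0, 98.9, 22.6]
tcp_rot: [0.029, 1.0, 0.0, -0.004]
ft_force: [-8.2, -1.5, 9.8]
grip_width: 0.546
```

```bash
python3 -c "
from h import *
for i in range(2): st(); f,o=wrist()
for r in robot.spot_point('sensor_head','wrist'):print(r['score'],tb(world(f,*r['position'],0)))"
```

```text
17.45 box [-1.6 19.8] z 22.6 eul [ 176.68   -0.4  -179.99] F [-8.2 -1.5  9.8] g 46.4
17.5 box [-1.6 19.8] z 22.6 eul [ 176.68   -0.4  -179.99] F [-9.2 -0.2  9.8] g 46.6
0.73 [26.6  0.4]
```

The finger has stalled with the push force rising to about 9 N, and the detector puts the head at x = 26.6, so it is home. I draw the fingertip back with the lid held, then let the bar up.

drive_tool(increments=[{"dx":0.04,"dy":0,"dz":0,"ax":0,"ay":0,"az":0,"claw":0.45},{"dx":0.06,"dy":0,"dz":0,"ax":0,"ay":0,"az":0,"claw":0.45},{"dx":0.1,"dy":0,"dz":0,"ax":0,"ay":0,"az":0,"claw":0.45},{"dx":0.15,"dy":0,"dz":0,"ax":0,"ay":0,"az":0,"claw":0.45},{"dx":0.15,"dy":0,"dz":0,"ax":0,"ay":0,"az":0,"claw":0.45},{"dx":0.15,"dy":0,"dz":0,"ax":0,"ay":0,"az":0,"claw":0.45},{"dx":0.15,"dy":0,"dz":0,"ax":0,"ay":0,"az":0,"claw":0.45},{"dx":0,"dy":0,"dz":0,"ax":0,"ay":0,"az":0,"claw":0.45}])

```text
time: 18.27
tool_pos: [581.5, 100.7, 23.7]
tcp_rot: [0.029, 1.0, 0.0, 0.0]
ft_force: [-0.0, 0.1, 6.8]
grip_width: 0.551
```

```bash
python3 -c "
from h import *
st(); b,f=cloud('wrist')
for r in robot.spot_point('sensor_head','wrist'):print(r['score'],r['position'],tb(world(f,*r['position'],0)))
m=(b[:,2]>11)&(b[:,2]<15.5)&(b[:,1]<10)&(b[:,1]>-10)&(b[:,0]>-15)&(b[:,0]<48);print(m.sum(),b[m][:,0].min() if m.any() else '')"
```

```text
18.27 box [-31.1  19.8] z 23.7 eul [1.7669e+02 5.0000e-02 1.8000e+02] F [-0.   0.1  6.8] g 46.8
0.86 [247.2, 376.4] [26.6  0.8]
0.82 [447.7, 40.3] [-129.    81.9]
857 5.599129919900701
```

The head's rear rim is at x = 5.6 mm, so its centre is about 26, and the fingertip front is about 20 mm outside the mouth. I lift to let the lid close.

drive_tool(increments=[{"dx":0,"dy":0,"dz":-0.1,"ax":0,"ay":0,"az":0,"claw":0.45},{"dx":0,"dy":0,"dz":-0.1,"ax":0,"ay":0,"az":0,"claw":0.45},{"dx":0,"dy":0,"dz":-0.1,"ax":0,"ay":0,"az":0,"claw":0.45},{"dx":0,"dy":-0.02,"dz":-0.1,"ax":0,"ay":0,"az":0,"claw":0.45},{"dx":0,"dy":-0.02,"dz":-0.1,"ax":0,"ay":0,"az":0,"claw":0.45},{"dx":0,"dy":-0.02,"dz":-0.1,"ax":0,"ay":0,"az":0,"claw":0.45},{"dx":0,"dy":-0.02,"dz":-0.1,"ax":0,"ay":0,"az":0,"claw":0.45},{"dx":0,"dy":0,"dz":-0.1,"ax":0,"ay":0,"az":0,"claw":0.45}])

```text
time: 19.03
tool_pos: [581.4, 97.3, 55.5]
tcp_rot: [0.029, 1.0, 0.0, -0.0]
ft_force: [-0.6, -1.5, 0.6]
grip_width: 0.552
```

drive_tool(increments=[{"dx":0,"dy":0,"dz":-0.2,"ax":0,"ay":0,"az":0,"claw":0.45},{"dx":0,"dy":0,"dz":-0.4,"ax":0,"ay":0,"az":0,"claw":0.45},{"dx":0,"dy":0,"dz":-0.6,"ax":0,"ay":0,"az":0,"claw":0.45},{"dx":-0.3,"dy":0,"dz":-0.6,"ax":0,"ay":0,"az":0,"claw":0.45},{"dx":-0.3,"dy":0,"dz":-0.6,"ax":0,"ay":0,"az":0,"claw":0.45},{"dx":-0.2,"dy":0,"dz":-0.5,"ax":0,"ay":0,"az":0,"claw":0.45},{"dx":0,"dy":0,"dz":0,"ax":0,"ay":0,"az":0,"claw":0.45},{"dx":0,"dy":0,"dz":0,"ax":0,"ay":0,"az":0,"claw":0.45}])

```text
time: 19.7
tool_pos: [614.4, 95.8, 172.8]
tcp_rot: [0.029, 1.0, 0.0, 0.001]
ft_force: [-0.3, -0.5, -1.8]
grip_width: 0.554
```

```bash
python3 -c "
from h import *
st();print('lid');prof('wrist',5,45);f,o=wrist();spots(f);save('w8',cv2.resize(f['pixels'],(800,600)))"
```

```text
19.7 box [ 2.  16.9] z 172.8 eul [1.7669e+02 1.6000e-01 1.7997e+02] F [-0.3 -0.5 -1.8] g 47.1
lid
-48 294 [-17.  -0.   1.] | -42 559 [-17.   8. 217.] | -36 1004 [ -0. 213. 221.] | -30 965 [  0. 212. 219.] | -24 477 [ 17.  18. 211.] | -18 328 [17. 18. 19.] | -12 687 [ 17. 161. 193.] | -6 327 [17. 18. 19.] | 0 324 [17. 18. 19.] | 6 331 [17. 18. 19.] | 12 336 [17. 18. 19.] | 18 312 [17. 18. 19.] | 24 311 [ 8. 13. 18.] | 30 373 [17. 23. 29.] | 36 799 [ 30.  41. 194.] | 42 287 [43. 46. 47.] | 48 116 [-1. -0.  1.] | 54 497 [ -1.   1. 211.] | 60 1210 [ -2. 213. 220.] | 66 1002 [ -1. 213. 221.] | 72 422 [ -1.   0. 215.] | 78 293 [-1. -0.  1.] | 
wrist sensor_head 0.9 [368.  30.] [487.4 166.6   0. ]
wrist dark_box 0.77 [265. 194.] [610.2  79.    0. ]
wrist dark_box 0.48 [327. 106.] [540.5 133.8   0. ]
wrist back_stop 0.9 [266. 246.] [658.5  76.5   0. ]
wrist back_stop 0.2 [326. 102.] [537.8 133.3   0. ]
wrist lid_free_edge 0.73 [233. 225.] [631.1  51.9  17. ]
wrist thumb_bar_front 0.81 [328. 105.] [540.  129.4  46. ]
wrist thumb_bar_front 0.64 [264. 244.] [638.   78.6  46. ]
wrist thumb_bar_back 0.72 [319. 271.] [662.4 119.7  46. ]
wrist lens_cap 0.69 [142. 102.] [528.7 -13.3   0. ]
wrist lens_tube 0.87 [173. 217.] [626.4  -3.2   0. ]
```

View pics/w8.png

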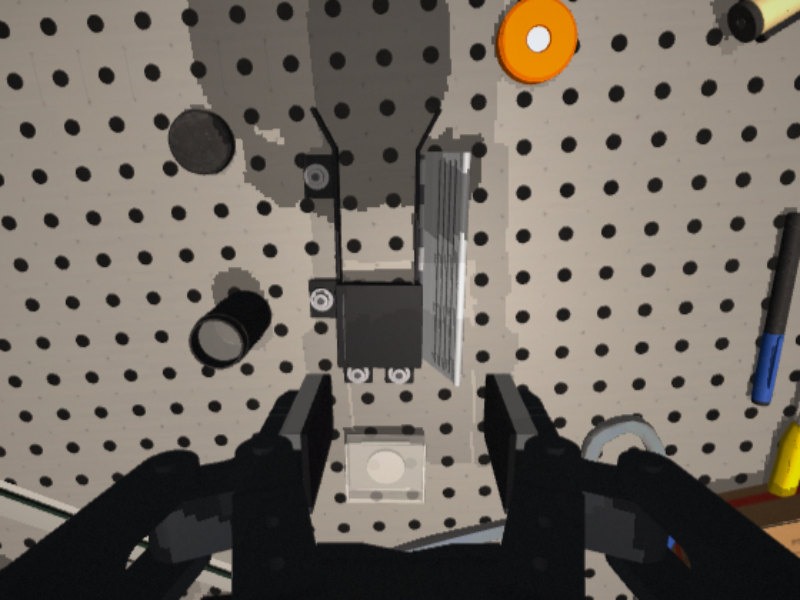

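The lid is shut and flat at z = 18 mm right across. The lane is empty, and the cap, tube and filter box are where they were. Handing in.

```bash
python3 -c "
from h import *
print(robot.finish_job())"
```

```text
the job is handed in; nothing more can be done
None
```

The sensor head is home in the dark box with the lid shut behind it, and the job was handed in at about 20 s of the 58 s. No verdict was reported.

**What I did:**
- I pushed the black sensor head into the lane with the two fingers as a cradle, then with them closed.
- I pressed the thumb bar down with the left fingertip, which held the lid about 1.05 rad open at 5–10 N.
- With the right fingertip I pushed the head in until it stalled on the back stop, at about 9 N measured at the wrist.
- I drew the fingertip back about 20 mm clear of the mouth with the lid still held, then let the bar up.

**Last checks:**
- **Head:** with the lid still open after drawing back, its rear rim was at x ≈ 5.6 mm. That puts its centre at about 26 mm; the detector gave 26.6 mm, with y ≈ 0.8 mm. With the lid shut the head cannot be seen, so this is the last reading of it.
- **Lid:** afterwards it lay flat at z ≈ 18 mm right across, so it is shut.
- **Surroundings:** the lens cap, lens tube and filter box looked unmoved in the last picture. The detector put the cap and tube within a few mm of their first positions; I did not measure the filter box again. The orange puck was not touched, and the yellow one was last seen in place early on.
- **Robot:** it was clear of everything, with its tips well above the box.

**Disagreement:** the head stalled about 3 mm further on than I had predicted. I put this down to error in my measured box position, since the camera readings agreed with the stop.

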